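Fit a stick-on pull to the sloping lid of the spice box

ROBOT

A 6-joint arm with a two-finger parallel gripper is mounted at the origin on the work surface. World frame = base frame: x ahead of the robot, y to its left, z up, the work surface at z = 0. Lengths are in m, angles in rad, forces in N, time in s.
With the tool pointing down it reaches from about 0.25 to 0.725 m from the base axis. Payload 4 kg.
Tool frame: the origin (TCP) lies at the very end of the fingers, on their centre line; the grasp point (between the pads) lies 19 mm behind it; z points along the fingers, y is the line along which they close (so a half turn about z gives the same grasp; the last joint's range is limited). The gripper opens to 85 mm and grips with 20 to 120 N. Pads are 22 mm wide; open, the fingers measure 114 mm over their backs; the gripper's body (76 mm by 85 mm) begins 54 mm behind the grasp point. The pads swing forward as they close: fully open they stand 13 mm farther back than shut.
Start: joints at [1.254, 0.241, 0.005, 1.335, 0, 1.571], TCP at [0.156, 0.475, 0.207] pointing down, gripper open.
Joint ranges: [-2.72, 2.72], [-1.05, 1.87], [-1.09, 1.28], [-1.99, 2.15], [-1.42, 1.44], [-3.14, 3.14]. Speed limits (rad/s): [2.79, 2.79, 3.14, 3.14, 3.14, 3.14].

INTERFACE

Orientations are given as a unit quaternion [x, y, z, w].
In Python, from workcell import bot, vision, workorder gives the robot as it stands.
- The arm moves only by the shell command python3 -m creep 'ROWS' [OPENING]. ROWS is JSON, a list of rows, each a list of 2 entries, a list of its own where there are three numbers: the shift along the tool's x, y, z in mm, then the turn, a rotation vector about the tool's x, y, z in rad. In form: [[[dx, dy, dz], [wx, wy, wz]], ...]. A call has 1 to 12 rows; each row shifts and turns the commanded pose from where the row before left it, along the tool's axes as they then stand; what a row does not reach is not made up. A row lasts 1/8 s, in which the tool goes at most 62.5 mm and 10.7 degrees, less where a joint would pass 70% of its speed; a pose out of reach is approached as far as the arm can. A call is refused whole if a number of a shift passes 62.5 or a number of a turn 0.188, either way. A call with a gripper value outside its range is refused whole. OPENING is the finger opening in mm, from 0 to 85.4, set as the call begins (- or left out, the last holds). The fingers move at their own pace and stop on an object; the grip force is fixed at half the most. Time passes only in rows, so rows that do not move let the fingers close. It gives the time, the measured TCP pose, the force, the opening and the grip force at its end, in the units of the state.
- bot.get_obs(): the state, without advancing time (a new reading comes with each control period).
- vision.camera(name): name is "side" or "top"; returns a dict with "image" (400x640x3 uint8, blue, green, red), "z_map" (400x640 float32, m along the optical axis (not along the pixel's ray), 0 where there is no reading), "K" (3x3 intrinsics, pixels), "rvec" (rotation vector, rad) and "tvec" (3), from world to camera coordinates, as OpenCV has them. Camera axes: x right, y down, z forward; pixel columns grow to the right and rows downward; lengths in m; the calibration is good to about 2 mm. A picture is of the moment at which its call begins.
- workorder.job_done(): hands the job in; it is judged then, once.
Trained networks look in a picture, given as the dict that the camera call returned (one of the last four; its "shot" number tells which), for a name from the list of things; names that differ only in an ending like _2 or _b are one class to them, and where a whole thing is asked for, a point or a joint stands for the part that bears it (a point fixed in the world has none). Each returns a list of dicts, best first, with "score" (0 to 1); they miss things now and then, are a little off and sometimes report something else, mostly with a low value. They report only what shows in the picture. A call takes as long as a camera call. They do not tell look-alikes from the thing itself.
- vision.spot_in(picture, query): "position" ([column, row] in pixels, amid what is visible of it).
- vision.place_of(picture, query): "position" ([column, row] in pixels: a listed point, or the origin of a listed thing).
The state is a dict: "clock": time; "joint_pos": joint angles; "joint_vel": joint speeds; "tau": joint torques, N m; "eef_pos": TCP position; "tool_rot": TCP orientation; "ft_force": force on the tool from outside, world axes, zero at the start; "ft_torque": the same for the moment, N m; "grip_width": finger opening in m; "grasp_force": force on a finger pad.
Only numpy, scipy, OpenCV 4.12 (cv2) and the standard library are available. Lean on these libraries where they do the work, as an engineer would, in place of code of your own. Each camera call takes 0.05 s, during which the arm holds its last target. There are 200 camera calls.

TASK

Fit the new pull to the spice box: first lower the open lid gently until it is fully shut, without slamming it. Then pick up the pull by its bar, tilt it to the slope of the lid and press it flat and square onto the strip of foam tape there, so that its plate covers the tape. Finish holding it like that, still gripping the bar and pressing firmly while the tape takes, and leave everything else where it is.

Things in the scene. Friction and masses are not known exactly. Their poses are not given: they have to be found in the camera images.
- box: Wooden spice box with a sloping top, fixed to the counter. 130 mm deep (x), 190 mm wide (y), 122 mm high at the back (+x), 64 mm at the front: the top slopes 24 degrees (0.42 rad) down to the front, which faces the robot give or take 20 degrees. Walls 10 mm; the two tins inside stay below the rim. Origin: centre of the underside; x points from front to back, z up.
- lid (a joint): The lid's angle in rad: 0 fully shut on the sloping rim, larger is more open; starts at 0.9 to 1.35. Hinge along the box's y, 65 mm behind and 122 mm above the box's origin. Stiff friction hinge: the lid (0.2 kg) stays at any angle; 1 to 3 N at its free edge moves it. No handle: push it down with closed fingertips near the free edge.
- lid_hinge (a point): On the hinge axis, at the middle of the lid's width, on the lid's underside. Its axes are the lid's: x points from the free edge to the hinge in the plane of the lid, y along the hinge, z out of the lid's outer face (shut: up and tilted 0.42 rad towards the box's front).
- lid_edge (a point): Middle of the lid's free (front) edge, on the outer face. The lid is a plain wooden board 155 mm long from hinge to free edge, 200 mm wide, 10 mm thick; shut, it overhangs the box's front by about 12 mm. Axes as for lid_hinge.
- tape (a point): Centre of the top face of the strip of white foam mounting tape on the lid's outer face: 74 mm along the hinge direction (y), 28 mm up the slope (x), standing 1.5 mm above the wood, firm, its centre 105 mm from the hinge axis and 50 mm from the free edge, midway across the lid. Axes as for lid_hinge.
- pull: The new pull, bright aluminium, 0.15 kg, loose, lying bar up. A plate 44 (x) by 90 (y) by 4 mm carries a round bar along y, 10 mm thick, 74 mm long, its axis 28 mm above the underside, on posts 10 mm thick at y = -32 and +32 mm: 54 mm between the posts and 19 mm under the bar are free for fingers. The bar can turn a little in the gripper's pads. Origin: centre of the underside; z towards the bar.
- pull_bar (a point): Middle of the pull's bar, on its axis, 28 mm above the underside; axes as for the pull.
- whistle: Steel cooker whistle with a black cap, upright, 28 mm across, 51 mm high; origin at the centre of its underside. Bystander.
- tape_roll: Roll of white foam tape lying flat, 68 mm across, 28 mm high; origin at the centre of its underside. Bystander.
- cup: Blue plastic measuring cup, 76 mm across, 62 mm high, handle on one side; origin at the centre of its underside. Bystander.
- jar: Ceramic pickle jar, white below and brown above, 96 mm across, 133 mm high; origin at the centre of its underside. Bystander.
- pan: Small aluminium pan, 164 mm across, 50 mm high, with a black handle reaching 245 mm from its centre; origin at the centre of the pan's underside. Bystander.
- gasket: Orange cooker gasket, a flat ring 200 mm across and 9 mm high; origin at its centre. Bystander.
- spoon: Steel spoon, 190 mm long, lying on the counter. Bystander.
Things that resemble listed ones, but are neither listed nor needed, are in the scene too. Several things look just like the pull: the one meant starts nearest to the robot's base.

How it is judged:
On the way, in this order (a step that is already met when the one before it is completed fails the run):
1. the lid is fully shut, with the pull still lying on the counter (value of joint lid below 0.03 rad and height (world z) of pull below 0.015 m), for 0.2 s.
2. the pull is picked up (height (world z) of pull above 0.03 m and contact force between the fingers and pull above 1 N), for 0.2 s.
At the end, for the whole second after the job is handed in: Lid shut (within 0.03 rad); the pull's plate on the tape, centred within 8 mm each way, square within 0.10 rad, flush within 0.05 rad, bar outwards, at rest, and pressed to the lid with over 4 N by fingers that still grip the bar (not merely pushing on top of it) (value of joint lid below 0.03 rad and x of pull in the frame of tape between -0.008 and 0.008 m and y of pull in the frame of tape between -0.008 and 0.008 m and z of pull in the frame of tape below 0.003 m and z of pull_bar in the frame of tape above 0.02 m and angle between the z axis of pull and the z axis of tape, either way round below 0.05 rad and angle between the y axis of pull and the y axis of tape, either way round below 0.1 rad and contact force between pull and box above 4 N and contact force between the fingers and pull above 2 N and z of the grasp point in the frame of pull_bar below 0.018 m and linear speed of pull below 0.01 m/s); the arm keeps its last pose, push and grip.
It fails at once if the lid is slammed: it closes faster than 2.5 rad/s (velocity of joint lid below -2.5 rad/s).
It fails at once if a bystander is shifted by more than 30 mm (distance of any of whistle, tape_roll, cup, jar, pan, gasket, spoon from where it was at the start of the episode above 0.03 m).
It also fails if it takes over 64 s, if anything falls off the work surface, if the arm or the gripper's body presses on something with over 40 N, if the wrist force passes 120 N, or if a joint passes its speed limit or range.

## Working session

There is one attempt and no reset: what is moved stays moved. The work goes in short steps, Python scripts to look and compute and a shell command to move; the robot and the scene stay as the last step left them, time stands still between calls to the robot, and variables do not carry over. Pictures are saved under pics/ and viewed, at most 10 in all, crops included, and the job is handed in when it is done.

```bash
mkdir -p pics; ls; cat > h.py <<'E'
import numpy as np,cv2
from scipy.spatial.transform import Rotation as R
from workcell import bot,vision,workorder
def world(p,u,v,z=None,win=1):
    K=p["K"];Rm=cv2.Rodrigues(np.array(p["rvec"],float))[0];t=np.array(p["tvec"],float).ravel()
    ray=np.linalg.inv(K)@np.array([u,v,1.]);c=-Rm.T@t;d=Rm.T@ray
    if z is not None: return c+d*(z-c[2])/d[2]
    w=p["z_map"][int(v)-win:int(v)+win+1,int(u)-win:int(u)+win+1];w=w[w>0]
    return c+d*np.median(w) if len(w) else None
def pix(p,X):
    return cv2.projectPoints(np.array(X,float).reshape(-1,3),np.array(p["rvec"],float),np.array(p["tvec"],float),p["K"],None)[0].reshape(-1,2)
E
python3 - <<'E'
from h import *
np.set_printoptions(precision=3,suppress=True)
for n in ("side","top"):
    p=vision.camera(n);cv2.imwrite(f"pics/{n}1.png",p["image"])
    for q in ("pull","pull_bar","lid_edge","lid_hinge","tape","box"):
        for r in vision.place_of(p,q)[:5]:
            u,v=r["position"];print(n,q,round(r["score"],2),np.array([u,v]),world(p,u,v),world(p,u,v,0.0))
o=bot.get_obs();print(o["eef_pos"],o["tool_rot"],o["clock"])
E
```

```text
pics
side pull 0.67 [342.8 181.7] [0.664 0.292 0.004] [0.666 0.298 0.   ]
side pull 0.54 [332.1 203.3] [0.593 0.147 0.006] [0.595 0.154 0.   ]
side pull 0.53 [403.1 240.6] [ 0.786 -0.09   0.007] [ 0.79  -0.083  0.   ]
side pull 0.43 [391.2 214.6] [0.774 0.011 0.038] [0.794 0.059 0.   ]
side pull_bar 0.68 [406.9 240.2] [ 0.799 -0.09   0.007] [ 0.803 -0.083  0.   ]
side pull_bar 0.62 [340.9 174. ] [0.657 0.305 0.033] [0.67  0.358 0.   ]
side pull_bar 0.58 [329.1 196.7] [0.59  0.193 0.004] [0.592 0.199 0.   ]
side lid_edge 0.63 [353.7 211.6] [ 0.572 -0.22   0.241] [0.664 0.094 0.   ]
side lid_edge 0.31 [281.3 335. ] [ 0.364 -0.432  0.058] [ 0.365 -0.39   0.   ]
side lid_hinge 0.74 [383.6 243.6] [ 0.644 -0.275  0.172] [ 0.721 -0.089  0.   ]
side tape 0.7 [366.5 222.5] [ 0.606 -0.233  0.212] [ 0.694  0.026 -0.   ]
side box 0.94 [362.8 277.5] [ 0.6   -0.275  0.052] [ 0.617 -0.227 -0.   ]
top pull 0.69 [248.2 160.6] [0.655 0.301 0.007] [0.657 0.302 0.   ]
top pull 0.65 [284.9 176.2] [0.592 0.156 0.032] [0.598 0.159 0.   ]
top pull 0.48 [353.2 128.7] [ 0.78  -0.1    0.029] [ 0.79  -0.103  0.   ]
top pull_bar 0.71 [249.8 156.7] [0.672 0.296 0.004] [0.673 0.296 0.   ]
top pull_bar 0.64 [283.9 177.3] [0.588 0.16  0.028] [0.593 0.163 0.   ]
top lid_edge 0.78 [397.7 170.6] [ 0.576 -0.227  0.235] [ 0.625 -0.275  0.   ]
top lid_edge 0.61 [427.9 237.9] [ 0.368 -0.384  0.001] [ 0.368 -0.384  0.   ]
top lid_edge 0.21 [386.7 146.8] [ 0.719 -0.233 -0.   ] [ 0.719 -0.233  0.   ]
top lid_hinge 0.97 [387.6 148.6] [ 0.712 -0.237 -0.002] [ 0.712 -0.237  0.   ]
top tape 0.75 [397.6 161.6] [ 0.614 -0.234  0.198] [ 0.661 -0.275  0.   ]
top box 0.92 [383.9 174.4] [ 0.563 -0.182  0.234] [ 0.61  -0.221  0.   ]
[0.156 0.475 0.207] [0.158 0.987 0.    0.   ] 0.7
```

View pics/side1.png

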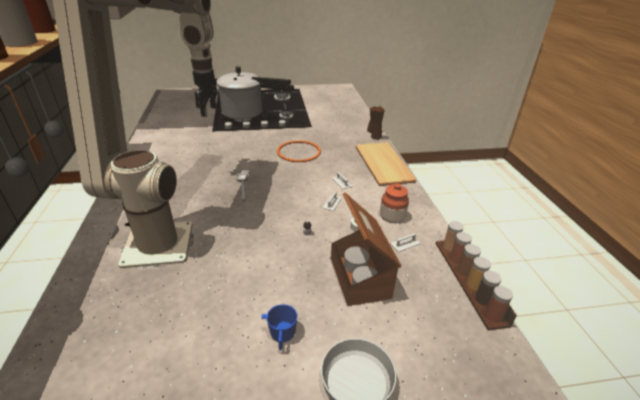

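View pics/top1.png

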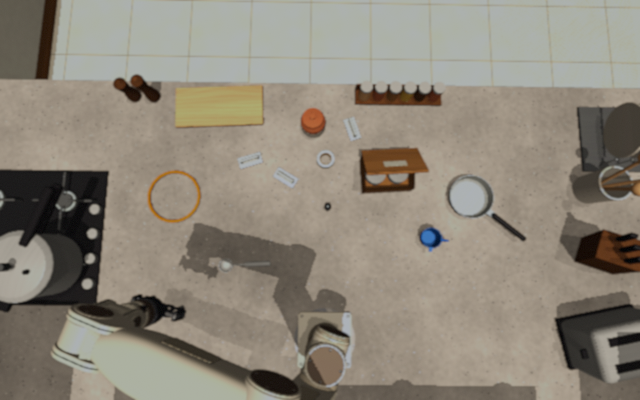

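Side view: box with open lid at (365,255). Look-alike pulls in the top view are A (250,160), B (286,177) and C (352,128). At 0.72, 0.61 and 0.79 m from the base respectively, B is nearest, so it fits the description. I'll confirm it in an enlarged crop and measure the box.

```bash
python3 - <<'E'
from h import *
np.set_printoptions(precision=3,suppress=True)
p=vision.camera("top");s=vision.camera("side")
c=lambda i,y0,y1,x0,x1,f:cv2.resize(i[y0:y1,x0:x1],None,fx=f,fy=f,interpolation=cv2.INTER_CUBIC)
a=c(p["image"],120,220,230,330,4);b=c(p["image"],120,220,350,450,4)
d=c(s["image"],160,260,300,400,4)
cv2.imwrite("pics/crop1.png",np.vstack([np.hstack([a,b])[:, :800]]))
print("base pix",pix(p,[[0,0,0]]))
for n,P in(("top",p),("side",s)):
  for q,z in(("lid_hinge",.122),("box",0),("pull",.0),("pull_bar",.028)):
    for r in vision.place_of(P,q)[:3]: print(n,q,round(r["score"],2),np.array(r["position"]),world(P,*r["position"],z))
# point cloud of lid area: above 0.12
for n,P in(("top",p),("side",s)):
  H,W=P["z_map"].shape;v,u=np.mgrid[:H,:W];Z=P["z_map"]
  ray=np.linalg.inv(P["K"])@np.stack([u.ravel(),v.ravel(),np.ones(u.size)])
  Rm=cv2.Rodrigues(np.array(P["rvec"],float))[0]
  X=(Rm.T@(ray*Z.ravel()-np.array(P["tvec"],float).reshape(3,1))).T
  m=(Z.ravel()>0)&(X[:,0]>.48)&(X[:,0]<.8)&(X[:,1]>-.4)&(X[:,1]<-.1)&(X[:,2]>.14)&(X[:,2]<.3)
  L=X[m];print(n,len(L))
  if len(L)<20: continue
  for k in range(5):
    cen=np.median(L,0) if k==0 else L.mean(0);nn=np.linalg.svd(L-cen)[2][2]
    L=L[abs((L-cen)@nn)<.012/(1+k*.3)]
  nn*=-np.sign(nn[0]) ;print("normal",nn,"cen",cen,len(L),"yaw",np.arctan2(-nn[1],-nn[0]),"tilt",np.arccos(nn[2]))
  print(" x>",L.min(0),L.max(0))
E
```

```text
base pix [[324.679 339.23 ]]
top lid_hinge 0.88 [389.7 148.3] [ 0.68  -0.223  0.122]
top box 0.98 [383.4 171.6] [ 0.62  -0.219  0.   ]
top pull 0.63 [249.7 158.8] [0.664 0.296 0.   ]
top pull 0.59 [286.3 174.5] [0.604 0.154 0.   ]
top pull 0.51 [350.5 129.5] [ 0.787 -0.092  0.   ]
top pull_bar 0.76 [286.4 177.4] [0.588 0.15  0.028]
top pull_bar 0.67 [251.7 156.6] [0.666 0.284 0.028]
top pull_bar 0.64 [351.9 127.5] [ 0.785 -0.096  0.028]
side lid_hinge 0.76 [382.5 245.3] [ 0.661 -0.228  0.122]
side box 0.58 [360.3 275.4] [ 0.611 -0.217  0.   ]
side pull 0.7 [342. 182.] [0.662 0.296 0.   ]
side pull 0.55 [332.6 204.2] [0.596 0.149 0.   ]
side pull_bar 0.77 [332.4 196.1] [0.596 0.161 0.028]
side pull_bar 0.72 [340.6 177.1] [0.653 0.289 0.028]
side pull_bar 0.6 [407.8 237.6] [ 0.795 -0.101  0.028]
top 1411
normal [-0.724 -0.045 -0.688] cen [ 0.613 -0.22   0.197] 1360 yaw 0.06270940915344377 tilt 2.329864748190113
 x> [ 0.562 -0.323  0.14 ] [ 0.669 -0.118  0.249]
side 1121
normal [-0.719 -0.034 -0.694] cen [ 0.613 -0.245  0.201] 1048 yaw 0.04782923334537254 tilt 2.337665405644223
 x> [ 0.562 -0.329  0.14 ] [ 0.676 -0.124  0.246]
```

View pics/crop1.png

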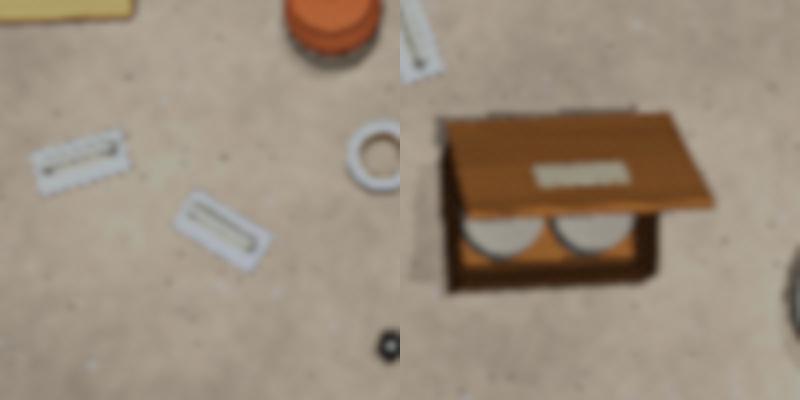

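Crop: three identical pulls. B (crop (222,231), full image (286,178)) is the nearest to the base, with its long axis along crop (83,47), so its yaw is about -0.51 rad. The lid is open with its free edge towards the robot, at about 1.23 rad, and the box yaw is about 0.055. Next I plan the closing path.

```bash
cat >> h.py <<'E'
def tool(yaw,tilt=0):
    "tool y along yaw, pointing down, then z tipped forward along tool y by tilt"
    y=np.array([np.cos(yaw)*np.cos(tilt),np.sin(yaw)*np.cos(tilt),np.sin(tilt)])
    z=np.array([np.cos(yaw)*np.sin(tilt),np.sin(yaw)*np.sin(tilt),-np.cos(tilt)])
    return R.from_matrix(np.stack([np.cross(y,z),y,z],1))
def rows(P0,R0,P1,R1,n):
    w=(R0.inv()*R1).as_rotvec();out=[]
    for i in range(n):
        Ri=R0*R.from_rotvec(w*i/n);out.append([np.round(Ri.inv().apply(np.array(P1)-P0)*1e3/n,1).tolist(),np.round(w/n,3).tolist()])
    return out
def now():
    o=bot.get_obs();return np.array(o["eef_pos"]),R.from_quat(o["tool_rot"]),o
E
python3 - <<'E'
from h import *
P,Q,o=now()
A=np.array([.40,.20,.36]);T=tool(.055)
print("to A+yaw");[print(r) for r in rows(P,Q,A,T,10)]
B=np.array([.587,-.221,.275])
print("A-B",T.inv().apply(B-A)*1e3)
H=np.array([.669,.122]);prev=None
for e in np.linspace(.81,-.43,11):
    r=.138;c=H+r*np.array([-np.cos(e),np.sin(e)])+.01*np.array([np.sin(e),np.cos(e)])
    off=.0145*np.clip(e/.15,-1,1);t=c+[off,0]
    print(round(e,2),np.round(t,3), None if prev is None else np.round((t-prev)*1e3,1));prev=t
E
```

```text
to A+yaw
[[-31.8, -18.5, -15.3], [-0.0, -0.0, 0.12]]
[[-33.8, -14.6, -15.3], [-0.0, -0.0, 0.12]]
[[-35.3, -10.5, -15.3], [-0.0, -0.0, 0.12]]
[[-36.3, -6.2, -15.3], [-0.0, -0.0, 0.12]]
[[-36.7, -1.8, -15.3], [-0.0, -0.0, 0.12]]
[[-36.7, 2.6, -15.3], [-0.0, -0.0, 0.12]]
[[-36.1, 7.0, -15.3], [-0.0, -0.0, 0.12]]
[[-35.0, 11.3, -15.3], [-0.0, -0.0, 0.12]]
[[-33.4, 15.4, -15.3], [-0.0, -0.0, 0.12]]
[[-31.3, 19.3, -15.3], [-0.0, -0.0, 0.12]]
A-B [-430.64321343  163.57390601   85.        ]
0.81 [0.596 0.229] None
0.69 [0.583 0.217] [-12.5 -11.7]
0.56 [0.572 0.204] [-11.  -13.2]
0.44 [0.563 0.19 ] [ -9.3 -14.4]
0.31 [0.555 0.174] [ -7.4 -15.5]
0.19 [0.55  0.158] [ -5.5 -16.3]
0.07 [0.538 0.141] [-11.5 -16.8]
-0.06 [0.525 0.124] [-13.3 -17.1]
-0.18 [0.517 0.107] [ -8.1 -17.1]
-0.31 [0.52 0.09] [  2.9 -16.9]
-0.43 [0.525 0.074] [  5.  -16.4]
```

```bash
python3 -m creep '[[[-31.8,-18.5,-15.3],[0,0,0.12]],[[-33.8,-14.6,-15.3],[0,0,0.12]],[[-35.3,-10.5,-15.3],[0,0,0.12]],[[-36.3,-6.2,-15.3],[0,0,0.12]],[[-36.7,-1.8,-15.3],[0,0,0.12]],[[-36.7,2.6,-15.3],[0,0,0.12]],[[-36.1,7,-15.3],[0,0,0.12]],[[-35,11.3,-15.3],[0,0,0.12]],[[-33.4,15.4,-15.3],[0,0,0.12]],[[-31.3,19.3,-15.3],[0,0,0.12]]]' 0
python3 -m creep '[[[-43,16.4,0],[0,0,0]],[[-43,16.4,0],[0,0,0]],[[-43,16.4,0],[0,0,0]],[[-43,16.4,0],[0,0,0]],[[-43,16.4,0],[0,0,0]],[[-43,16.4,0],[0,0,0]],[[-43,16.4,0],[0,0,0]],[[-43,16.4,0],[0,0,0]],[[-43,16.4,0],[0,0,0]],[[-43,16.4,0],[0,0,0]],[[0,0,30],[0,0,0]],[[0,0,0],[0,0,0]]]'
```

```text
clock: 2.45
eef_pos: [0.4006, 0.1989, 0.361]
tool_rot: [0.689, 0.725, 0.0, 0.0]
ft_force: [1.4, -0.2, -0.2]
grip_width: 0.0001
grasp_force: 0.0
clock: 3.95
eef_pos: [0.5855, -0.2207, 0.3264]
tool_rot: [0.688, 0.726, -0.002, -0.004]
ft_force: [-0.4, -0.4, 0.4]
grip_width: 0.0001
grasp_force: 0.0
```

```bash
python3 -m creep '[[[0,2,30],[0,0,0]],[[0,2,30],[0,0,0]],[[0,2,22],[0,0,0]],[[0,0,8],[0,0,0]],[[0,-4,6],[0,0,0]],[[0,-6,6],[0,0,0]],[[0,-6,6],[0,0,0]],[[0,-6,7],[0,0,0]]]'
python3 - <<'E'
from h import *
p=vision.camera("side");cv2.imwrite("pics/c2.png",cv2.resize(p["image"][130:330,260:460],None,fx=3,fy=3))
E
```

```text
clock: 4.95
eef_pos: [0.5704, -0.2217, 0.2158]
tool_rot: [0.688, 0.726, 0.0, 0.0]
ft_force: [-2.9, 0.4, 4.6]
grip_width: 0.0002
grasp_force: 2.7
```

View pics/c2.png

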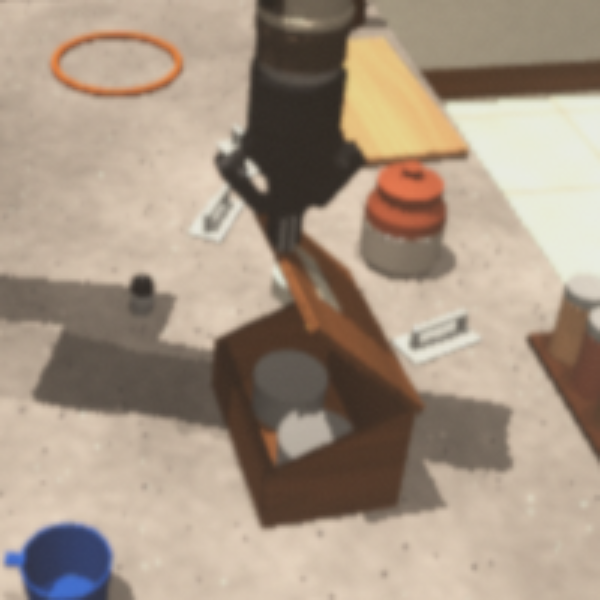

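The fingertips are on the lid near its free edge (crop (290,250)) and the lid is turning, so I continue along the arc.

```bash
python3 -m creep '[[[0,-3,8],[0,0,0]],[[0,-4,8],[0,0,0]],[[0,-4,8],[0,0,0]],[[0,-4,8],[0,0,0]],[[0,-3.5,8],[0,0,0]],[[0,-3.5,8],[0,0,0]],[[0,-3.5,8],[0,0,0]],[[0,-5,8],[0,0,0]],[[0,-5,8],[0,0,0]],[[0,-5,8],[0,0,0]],[[0,-4,8],[0,0,0]],[[0,-3,8],[0,0,0]]]'
python3 -m creep '[[[0,-2,8],[0,0,0]],[[0,0,8],[0,0,0]],[[0,1,8],[0,0,0]],[[0,1,8],[0,0,0]],[[0,1,6],[0,0,0]]]'
```

```text
clock: 6.5
eef_pos: [0.5232, -0.2241, 0.1189]
tool_rot: [0.688, 0.726, 0.0, 0.0]
ft_force: [2.1, 0.1, 0.6]
grip_width: 0.0001
grasp_force: 0.3
clock: 7.12
eef_pos: [0.5243, -0.2239, 0.0807]
tool_rot: [0.688, 0.726, -0.0, -0.0]
ft_force: [-0.4, -0.9, 0.6]
grip_width: -0.0002
grasp_force: 0.4
```

```bash
python3 -m creep '[[[0,0,3],[0,0,0]],[[0,0,3],[0,0,0]],[[0,0,0],[0,0,0]]]'
python3 -m creep '[[[0,0,2],[0,0,0]],[[0,0,0],[0,0,0]]]'
python3 -m creep '[[[0,0,2],[0,0,0]],[[0,0,0],[0,0,0]]]'
```

```text
clock: 7.5
eef_pos: [0.5245, -0.2239, 0.0753]
tool_rot: [0.688, 0.726, -0.0, -0.0]
ft_force: [-0.6, 1.4, -0.9]
grip_width: -0.0001
grasp_force: 0.0
clock: 7.75
eef_pos: [0.5245, -0.224, 0.0734]
tool_rot: [0.688, 0.726, 0.0, 0.0]
ft_force: [-0.7, -0.3, -0.4]
grip_width: 0.0002
grasp_force: 0.0
clock: 8.0
eef_pos: [0.5244, -0.224, 0.0713]
tool_rot: [0.688, 0.726, -0.0, -0.0]
ft_force: [-0.1, -0.3, -1.0]
grip_width: -0.0001
grasp_force: 0.0
```

```bash
python3 - <<'E'
from h import *
p=vision.camera("side");cv2.imwrite("pics/c3.png",cv2.resize(p["image"][190:310,300:420],None,fx=4,fy=4))
E
```

```text
(no output)
```

View pics/c3.png

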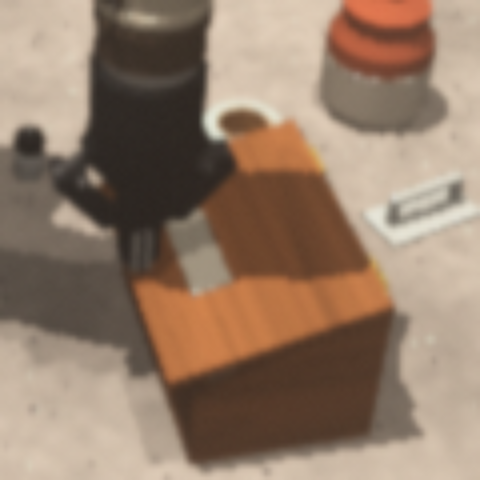

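The lid looks shut or almost, with the fingertips near its front edge (crop (140,265)). I check the lid plane by depth.

```bash
cat >> h.py <<'E'
def cloud(P):
  H,W=P["z_map"].shape;v,u=np.mgrid[:H,:W];Z=P["z_map"].ravel()
  ray=np.linalg.inv(P["K"])@np.stack([u.ravel(),v.ravel(),np.ones(u.size)])
  Rm=cv2.Rodrigues(np.array(P["rvec"],float))[0]
  X=(Rm.T@(ray*Z-np.array(P["tvec"],float).reshape(3,1))).T
  return X,Z>0
def lid(P,y0=-.34,y1=-.1):
  X,ok=cloud(P)
  zs=.135-(.669-X[:,0])*np.tan(.42)
  m=ok&(X[:,0]>.5)&(X[:,0]<.69)&(X[:,1]>y0)&(X[:,1]<y1)&(abs(X[:,2]-zs)<.03)&(X[:,2]>.05)
  L=X[m]
  for k in range(8):
    c=np.median(L,0) if k==0 else L.mean(0);n=np.linalg.svd(L-c)[2][2];n*=np.sign(n[2])
    L=L[abs((L-c)@n)<max(.004,.015-.003*k)]
  return c,n,L
E
python3 - <<'E'
from h import *
np.set_printoptions(precision=3,suppress=True)
for q in("side","top"):
  c,n,L=lid(vision.camera(q));print(q,c,n,len(L),"slope",np.arctan2(np.hypot(n[0],n[1]),n[2]),"yaw",np.arctan2(-n[1],-n[0]))
  for x in(.5245,.539,.51): print(x,"surf z",c[2]-((x-c[0])*n[0]+(-.224-c[1])*n[1])/n[2])
E
```

```text
side [ 0.602 -0.25   0.116] [-0.256 -0.021  0.966] 2444 slope 0.2601558686206286 yaw 0.07981980310389979
0.5245 surf z 0.0957632859334118
0.539 surf z 0.09961072938604287
0.51 surf z 0.09191584248078077
top [ 0.601 -0.179  0.114] [-0.257 -0.014  0.966] 1142 slope 0.260223176250315 yaw 0.056236641117852725
0.5245 surf z 0.0929444971540831
0.539 surf z 0.09679917141668411
0.51 surf z 0.08908982289148212
```

The lid is still about 0.16 rad open, and the fingertips slipped in front of the free edge. I back off, lift, and re-measure.

```bash
python3 -m creep '[[[0,-10,0],[0,0,0]],[[0,0,-25],[0,0,0]],[[0,0,-30],[0,0,0]],[[0,0,-40],[0,0,0]],[[0,-60,-40],[0,0,0]],[[0,-60,-20],[0,0,0]],[[0,0,0],[0,0,0]]]'
python3 - <<'E'
from h import *
np.set_printoptions(precision=3,suppress=True)
for q in("side","top"):
  p=vision.camera(q);c,n,L=lid(p);print(q,c,n,len(L),"slope",np.arctan2(np.hypot(n[0],n[1]),n[2]),"yaw",np.arctan2(-n[1],-n[0]))
  yw=.058;ex=np.array([np.cos(yw),np.sin(yw),0]);ey=np.array([-np.sin(yw),np.cos(yw),0])
  a=L@ex;b=L@ey;print("ext along x",np.percentile(a,[.5,2,98,99.5]),"y",np.percentile(b,[.5,2,98,99.5]))
  lo=[a[(b>k)&(b<k+.02)].min() for k in np.arange(-.34,-.18,.02) if ((b>k)&(b<k+.02)).sum()>10];print("front",np.array(lo))
  hi=[a[(b>k)&(b<k+.02)].max() for k in np.arange(-.34,-.18,.02) if ((b>k)&(b<k+.02)).sum()>10];print("back",np.array(hi))
  for t in ("tape","lid_edge","lid_hinge"):
    for r in vision.place_of(p,t)[:1]:
      u,v=r["position"];print(t,r["score"],world(p,u,v))
E
```

```text
clock: 9.02
eef_pos: [0.4003, -0.2307, 0.2231]
tool_rot: [0.689, 0.725, 0.0, 0.001]
ft_force: [1.4, 0.4, 0.1]
grip_width: -0.0001
grasp_force: 0.0
side [ 0.594 -0.235  0.114] [-0.259 -0.019  0.966] 2969 slope 0.2624242479817225 yaw 0.07475682115217319
ext along x [0.506 0.508 0.651 0.654] y [-0.36  -0.358 -0.166 -0.161]
front [0.505 0.506 0.505 0.505 0.506 0.505 0.505 0.505 0.505]
back [0.654 0.655 0.654 0.656 0.654 0.654 0.654 0.654 0.653]
tape 0.78 [ 0.567 -0.225  0.108]
lid_edge 0.69 [ 0.535 -0.142  0.003]
lid_hinge 0.96 [ 0.665 -0.222  0.13 ]
top [ 0.594 -0.222  0.111] [-0.259 -0.018  0.966] 2121 slope 0.26305799892062 yaw 0.0698101080532542
ext along x [0.506 0.508 0.651 0.654] y [-0.355 -0.352 -0.16  -0.157]
front [0.506 0.507 0.506 0.506 0.506 0.507 0.505 0.505 0.506]
back [0.659 0.656 0.653 0.654 0.655 0.652 0.653 0.654 0.654]
tape 0.6 [ 0.572 -0.23   0.107]
lid_edge 0.76 [ 0.531 -0.235  0.093]
lid_hinge 0.76 [ 0.705 -0.234  0.002]
```

```bash
python3 -m creep '[[[0,49,0],[0,0,0]],[[0,49,0],[0,0,0]],[[0,48,0],[0,0,0]],[[0,0,40],[0,0,0]],[[0,0,40],[0,0,0]],[[0,0,25],[0,0,0]],[[0,0,10],[0,0,0]],[[0,0,5],[0,0,0]],[[0,0,5],[0,0,0]],[[0,0,5],[0,0,0]],[[0,0,5],[0,0,0]],[[0,0,4],[0,0,0]]]'
python3 -m creep '[[[0,0,3],[0,0,0]],[[0,0,3],[0,0,0]],[[0,0,0],[0,0,0]]]'
```

```text
clock: 10.92
eef_pos: [0.5492, -0.2227, 0.0818]
tool_rot: [0.688, 0.726, 0.0, 0.0]
ft_force: [-0.2, 0.7, -0.9]
grip_width: 0.0
grasp_force: 0.0
clock: 11.3
eef_pos: [0.549, -0.2226, 0.0756]
tool_rot: [0.688, 0.726, -0.0, -0.0]
ft_force: [-0.2, 0.0, -0.4]
grip_width: 0.0003
grasp_force: 0.0
```

```bash
python3 - <<'E'
from h import *
np.set_printoptions(precision=3,suppress=True)
for q in("side","top"):
  p=vision.camera(q);c,n,L=lid(p);print(q,c,n,len(L),"slope",np.arctan2(np.hypot(n[0],n[1]),n[2]))
  if q=="side":cv2.imwrite("pics/c4.png",cv2.resize(p["image"][210:300,310:410],None,fx=6,fy=6,interpolation=cv2.INTER_CUBIC))
E
```

```text
side [ 0.599 -0.253  0.112] [-0.29  -0.02   0.957] 2384 slope 0.29469078277555605
top [ 0.599 -0.171  0.111] [-0.292 -0.017  0.956] 998 slope 0.2966342806425793
```

View pics/c4.png

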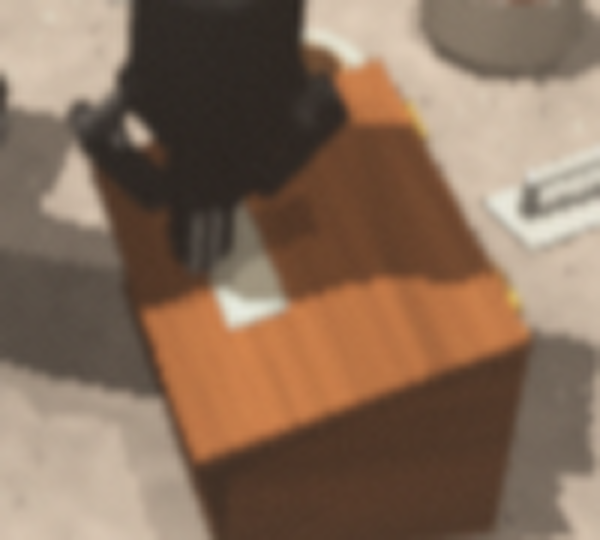

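```bash
python3 - <<'E'
from h import *
np.set_printoptions(precision=3,suppress=True)
p=vision.camera("side");P=now()[0]
for d in(0,.02,.04): print(d,(pix(p,P+[0,0,d])[0]-[310,210])*6)
X,ok=cloud(p);X=X.reshape(400,640,3)
for v in range(246,262,2): print(v,[tuple(np.round(X[v,u]*1e3).astype(int)) for u in range(339,350,2)])
E
```

```text
0 [188.79  298.776]
0.02 [191.244 267.247]
0.04 [193.751 235.037]
246 [(np.int64(538), np.int64(-227), np.int64(132)), (np.int64(543), np.int64(-229), np.int64(134)), (np.int64(548), np.int64(-234), np.int64(137)), (np.int64(553), np.int64(-233), np.int64(136)), (np.int64(560), np.int64(-229), np.int64(132)), (np.int64(573), np.int64(-202), np.int64(106))]
248 [(np.int64(538), np.int64(-228), np.int64(126)), (np.int64(544), np.int64(-227), np.int64(125)), (np.int64(548), np.int64(-234), np.int64(131)), (np.int64(554), np.int64(-232), np.int64(128)), (np.int64(561), np.int64(-228), np.int64(123)), (np.int64(572), np.int64(-209), np.int64(105))]
250 [(np.int64(539), np.int64(-226), np.int64(117)), (np.int64(544), np.int64(-230), np.int64(120)), (np.int64(548), np.int64(-235), np.int64(124)), (np.int64(555), np.int64(-231), np.int64(120)), (np.int64(562), np.int64(-227), np.int64(115)), (np.int64(569), np.int64(-220), np.int64(108))]
252 [(np.int64(539), np.int64(-228), np.int64(111)), (np.int64(544), np.int64(-230), np.int64(113)), (np.int64(548), np.int64(-236), np.int64(118)), (np.in
[... 598 characters left out ...]
64(-234), np.int64(100)), (np.int64(560), np.int64(-236), np.int64(102)), (np.int64(565), np.int64(-239), np.int64(104))]
258 [(np.int64(539), np.int64(-234), np.int64(95)), (np.int64(543), np.int64(-239), np.int64(99)), (np.int64(549), np.int64(-239), np.int64(98)), (np.int64(554), np.int64(-240), np.int64(99)), (np.int64(559), np.int64(-244), np.int64(101)), (np.int64(564), np.int64(-246), np.int64(103))]
260 [(np.int64(537), np.int64(-242), np.int64(95)), (np.int64(542), np.int64(-246), np.int64(99)), (np.int64(547), np.int64(-247), np.int64(99)), (np.int64(552), np.int64(-249), np.int64(100)), (np.int64(556), np.int64(-254), np.int64(104)), (np.int64(563), np.int64(-252), np.int64(101))]
```

The visible fingertips end at z≈0.097 while the reported TCP is 0.076, so the real tips sit about 20 mm behind the reported TCP. That also explains the earlier slip. I keep pressing, a little further from the tape.

```bash
python3 -m creep '[[[0,-4,1],[0,0,0]],[[0,-4,2],[0,0,0]],[[0,-1,3],[0,0,0]],[[0,0,3],[0,0,0]],[[0,0,3],[0,0,0]],[[0,0,2],[0,0,0]],[[0,0,0],[0,0,0]]]'
python3 -m creep '[[[0,0,2],[0,0,0]],[[0,0,0],[0,0,0]]]'
python3 -m creep '[[[0,0,2],[0,0,0]],[[0,0,0],[0,0,0]]]'
```

```text
clock: 12.32
eef_pos: [0.5399, -0.2231, 0.0615]
tool_rot: [0.688, 0.726, -0.0, -0.0]
ft_force: [-0.9, 0.5, -0.4]
grip_width: 0.0
grasp_force: 0.0
clock: 12.58
eef_pos: [0.5401, -0.2231, 0.0597]
tool_rot: [0.688, 0.726, -0.0, -0.0]
ft_force: [-0.9, 1.1, -0.1]
grip_width: 0.0001
grasp_force: 0.0
clock: 12.82
eef_pos: [0.54, -0.2231, 0.0577]
tool_rot: [0.688, 0.726, -0.0, -0.0]
ft_force: [0.7, -0.4, -0.6]
grip_width: 0.0004
grasp_force: 0.0
```

```bash
python3 -m creep '[[[0,0,2],[0,0,0]],[[0,0,0],[0,0,0]]]'
python3 -m creep '[[[0,0,2],[0,0,0]],[[0,0,0],[0,0,0]]]'
python3 - <<'E'
from h import *
np.set_printoptions(precision=3,suppress=True)
for q in("side","top"):
  p=vision.camera(q);c,n,L=lid(p);print(q,c,n,len(L),"slope",np.arctan2(np.hypot(n[0],n[1]),n[2]))
E
```

```text
clock: 13.08
eef_pos: [0.54, -0.2231, 0.0557]
tool_rot: [0.688, 0.726, -0.0, -0.0]
ft_force: [0.6, 0.1, -0.1]
grip_width: 0.0001
grasp_force: 0.0
clock: 13.32
eef_pos: [0.5404, -0.2232, 0.0542]
tool_rot: [0.688, 0.726, 0.0, 0.0]
ft_force: [0.4, 0.2, 0.8]
grip_width: 0.0001
grasp_force: 1.1
side [ 0.605 -0.252  0.105] [-0.405 -0.028  0.914] 2355 slope 0.41766735729727694
top [ 0.602 -0.173  0.103] [-0.408 -0.027  0.913] 1009 slope 0.42099736784450487
```

```bash
python3 -m creep '[[[0,0,1.5],[0,0,0]],[[0,0,0],[0,0,0]]]'
python3 -m creep '[[[0,0,1.5],[0,0,0]],[[0,0,0],[0,0,0]],[[0,0,0],[0,0,0]]]'
```

```text
clock: 13.68
eef_pos: [0.5406, -0.2232, 0.0538]
tool_rot: [0.688, 0.726, 0.0, 0.001]
ft_force: [-2.6, 1.2, 9.5]
grip_width: 0.0003
grasp_force: 4.7
clock: 14.05
eef_pos: [0.5408, -0.2232, 0.0536]
tool_rot: [0.688, 0.726, 0.001, 0.001]
ft_force: [-4.9, 2.3, 15.2]
grip_width: -0.0
grasp_force: 7.9
```

Lid shut (slope 0.42, pressed with 15 N). I lift off and measure the pull by its plate outline.

```bash
python3 -m creep '[[[0,0,-15],[0,0,0]],[[0,0,-40],[0,0,0]],[[0,-20,-50],[0,0,0]],[[0,-20,-50],[0,0,0]],[[0,-20,-30],[0,0,0]],[[0,0,0],[0,0,0]]]' 85
python3 - <<'E'
from h import *
np.set_printoptions(precision=3,suppress=True)
for q in("top","side"):
  p=vision.camera(q);c,n,L=lid(p);print(q,"slope",np.arctan2(np.hypot(n[0],n[1]),n[2]))
  u,v=pix(p,[.594,.155,.004])[0];f=8;r=20;u0,v0=int(u)-r,int(v)-r
  im=cv2.resize(p["image"][v0:v0+2*r,u0:u0+2*r],None,fx=f,fy=f,interpolation=cv2.INTER_CUBIC)
  g=im.max(2).astype(int);t,m=cv2.threshold(g.astype(np.uint8),0,255,cv2.THRESH_OTSU)
  cs=cv2.findContours(m,cv2.RETR_EXTERNAL,cv2.CHAIN_APPROX_NONE)[0];cs=max([c for c in cs],key=cv2.contourArea)
  W=np.array([world(p,(a+.5)/f-.5+u0,(b+.5)/f-.5+v0,.004)[:2] for a,b in cs[:,0]],np.float32)
  print(q,t,cv2.minAreaRect(W*1000),"mid",W.mean(0))
  cv2.drawContours(im,[cs],0,(0,0,255),1);globals()[q]=im
cv2.imwrite("pics/c5.png",np.hstack([top,side]))
E
```

```text
clock: 14.8
eef_pos: [0.481, -0.2273, 0.2392]
tool_rot: [0.688, 0.726, 0.001, 0.003]
ft_force: [0.6, -0.0, 0.4]
grip_width: 0.0853
grasp_force: 0.0
top slope 0.4229219476400831
top 163.0 ((600.2802734375, 161.15618896484375), (155.1456756591797, 153.81118774414062), 0.7389523983001709) mid [0.595 0.164]
side slope 0.41990316911379494
side 141.0 ((594.2381591796875, 162.1881561279297), (245.7195281982422, 156.78981018066406), 82.17794036865234) mid [0.592 0.15 ]
```

View pics/c5.png

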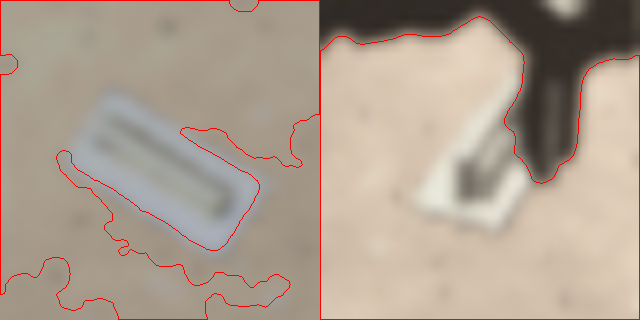

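The top crop shows the whole plate with its centre at (167,173), while the side view is partly hidden by the gripper. The plate is bluish, so I segment on B−R.

```bash
python3 - <<'E'
from h import *
np.set_printoptions(precision=3,suppress=True)
p=vision.camera("top")
u,v=pix(p,[.594,.155,.004])[0];f=8;r=20;u0,v0=int(u)-r,int(v)-r
im=cv2.resize(p["image"][v0:v0+2*r,u0:u0+2*r],None,fx=f,fy=f,interpolation=cv2.INTER_CUBIC).astype(int)
d=im[...,0]-im[...,2];d=np.clip(d-d.min(),0,255).astype(np.uint8);t,m=cv2.threshold(cv2.GaussianBlur(d,(0,0),3),0,255,cv2.THRESH_OTSU)
cs=max(cv2.findContours(m,cv2.RETR_EXTERNAL,cv2.CHAIN_APPROX_NONE)[0],key=cv2.contourArea)
W=np.array([world(p,(a+.5)/f-.5+u0,(b+.5)/f-.5+v0,.004)[:2] for a,b in cs[:,0]],np.float32)
rc=cv2.minAreaRect(W*1000);print(rc,cv2.boxPoints(rc))
for a,b in((110,90),(268,185),(225,258),(65,160),(167,173)):print(world(p,(a+.5)/f-.5+u0,(b+.5)/f-.5+v0,.004))
for r in vision.place_of(p,"pull")[:3]:print(world(p,*r["position"],0))
P,Q,o=now();yaw=-.51
for n in(.35,):
  T=tool(yaw);A=np.array([.594,.158,.24])
  print(T.as_quat());[print(x) for x in rows(P,Q,A,T,10)]
E
```

```text
((593.0050048828125, 157.64434814453125), (93.85179901123047, 47.7037353515625), 59.106597900390625) [[548.443 129.623]
 [589.379 105.13 ]
 [637.567 185.666]
 [596.631 210.159]]
[0.633 0.185 0.004]
[0.588 0.108 0.004]
[0.552 0.128 0.004]
[0.599 0.205 0.004]
[0.593 0.157 0.004]
[0.592 0.158 0.   ]
[0.652 0.294 0.   ]
[ 0.78  -0.104  0.   ]
[0.863 0.506 0.    0.   ]
[[37.7, 13.5, -0.6], [-0.0, -0.0, 0.056]]
[[38.4, 11.3, -0.6], [-0.0, -0.0, 0.056]]
[[39.0, 9.1, -0.6], [-0.0, -0.0, 0.056]]
[[39.5, 6.9, -0.6], [-0.0, -0.0, 0.056]]
[[39.8, 4.7, -0.6], [-0.0, -0.0, 0.056]]
[[40.0, 2.4, -0.6], [-0.0, -0.0, 0.056]]
[[40.1, 0.2, -0.6], [-0.0, -0.0, 0.056]]
[[40.0, -2.1, -0.6], [-0.0, -0.0, 0.056]]
[[39.8, -4.3, -0.6], [-0.0, -0.0, 0.056]]
[[39.5, -6.6, -0.6], [-0.0, -0.0, 0.056]]
```

```bash
python3 -m creep '[[[37.7,13.5,0],[0,0,0.059]],[[38.4,11.3,0],[0,0,0.059]],[[39,9,0],[0,0,0.059]],[[39.5,6.8,0],[0,0,0.059]],[[39.8,4.5,0],[0,0,0.059]],[[40,2.2,0],[0,0,0.059]],[[40,0,0],[0,0,0.059]],[[40,-2.3,0],[0,0,0.059]],[[39.8,-4.6,0],[0,0,0.059]],[[39.5,-7,0],[0,0,0.059]]]' 45
python3 -m creep '[[[0,0,40],[0,0,0]],[[0,0,40],[0,0,0]],[[0,0,40],[0,0,0]],[[0,0,30],[0,0,0]],[[0,0,0],[0,0,0]],[[0,0,0],[0,0,0]]]'
python3 - <<'E'
from h import *
np.set_printoptions(precision=4,suppress=True)
P,Q,o=now();print(Q.as_matrix()[:,1],np.arctan2(*Q.as_matrix()[[1,0],1]))
print("shift in tool axes to (.593,.1575):",Q.inv().apply(np.array([.593,.1575,P[2]])-P)*1e3)
p=vision.camera("side")
X,ok=cloud(p);d=X-P;L=Q.inv().apply(d)   # tool frame
m=ok&(np.linalg.norm(d,axis=1)<.12)&(X[:,2]>.045)
a=L[m]
for s in np.arange(-.06,.02,.005):
  k=a[(a[:,2]>=s)&(a[:,2]<s+.005)]
  if len(k): print(round(s,3),len(k),"x",k[:,0].min(),k[:,0].max(),"y",k[:,1].min(),k[:,1].max())
u,v=pix(p,P)[0].astype(int);cv2.imwrite("pics/c6.png",cv2.resize(p["image"][v-45:v+45,u-45:u+45],None,fx=6,fy=6,interpolation=cv2.INTER_CUBIC))
E
```

```text
clock: 16.25
eef_pos: [0.597, 0.1583, 0.2334]
tool_rot: [0.869, 0.494, -0.002, -0.0]
ft_force: [0.5, -0.0, -0.1]
grip_width: 0.045
grasp_force: 0.0
clock: 17.0
eef_pos: [0.5975, 0.157, 0.086]
tool_rot: [0.869, 0.495, -0.0, -0.0]
ft_force: [0.2, -0.0, 0.9]
grip_width: 0.0452
grasp_force: 0.0
[ 0.8599 -0.5104 -0.    ] -0.5356667889221195
shift in tool axes to (.593,.1575): [-1.8938 -4.1425  0.0003]
-0.06 11 x -0.01225521294814422 0.003951158331305516 y -0.033259385567585294 0.03799638575548286
-0.055 14 x -0.013323783650124144 0.004482016919343047 y -0.033508501842237394 0.03724955077375177
-0.05 9 x -0.01061921085835941 0.004714184884176247 y -0.028914595373730624 0.030677448659303892
-0.045 16 x -0.012092365326170893 0.008078587510662875 y -0.0343108866140336 0.03627256967735432
-0.04 10 x -0.010829918424989926 0.005624147664388886 y -0.03319439946027157 0.03603671999371501
-0.035 5 x -0.010834159425768335 0.004489443160313075 y -0.02668071423188133 0.03061914462530718
-0.03 1 x -0.0043630215563979936 -0.0043630215563979936 y 0.027900244678065903 0.027900244678065903
```

View pics/c6.png

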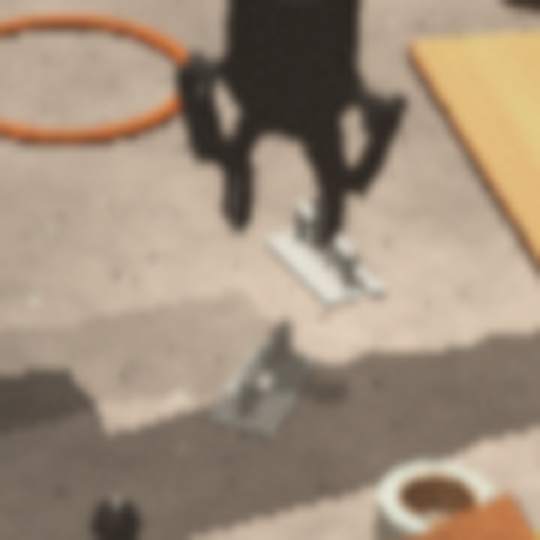

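The pull B is at crop (255,385), and the fingers straddle it from above, slightly off. Fingertips are ~32 mm behind the reported TCP at this opening and ~21 mm when closed, so the grasp height is reported z ≈ -0.008.

```bash
python3 -m creep '[[[-2,-4,15],[0,0,0]],[[0,0,20],[0,0,0]],[[0,0,20],[0,0,0]],[[0,0,15],[0,0,0]],[[0,0,10],[0,0,0]],[[0,0,0],[0,0,0]]]'
python3 -m creep '[[[0,0,5],[0,0,0]],[[0,0,5],[0,0,0]],[[0,0,4],[0,0,0]],[[0,0,0],[0,0,0]]]'
python3 - <<'E'
from h import *
p=vision.camera("side");P=now()[0]
u,v=pix(p,P)[0].astype(int);cv2.imwrite("pics/c7.png",cv2.resize(p["image"][v-40:v+20,u-35:u+35],None,fx=8,fy=8,interpolation=cv2.INTER_CUBIC))
E
```

```text
clock: 17.8
eef_pos: [0.5924, 0.157, 0.0055]
tool_rot: [0.869, 0.495, -0.0, -0.0]
ft_force: [-0.2, -0.4, 0.1]
grip_width: 0.0451
grasp_force: 0.0
clock: 18.3
eef_pos: [0.5923, 0.1569, -0.0086]
tool_rot: [0.869, 0.495, -0.0, -0.0]
ft_force: [0.0, 0.0, 0.3]
grip_width: 0.0451
grasp_force: 0.0
```

View pics/c7.png

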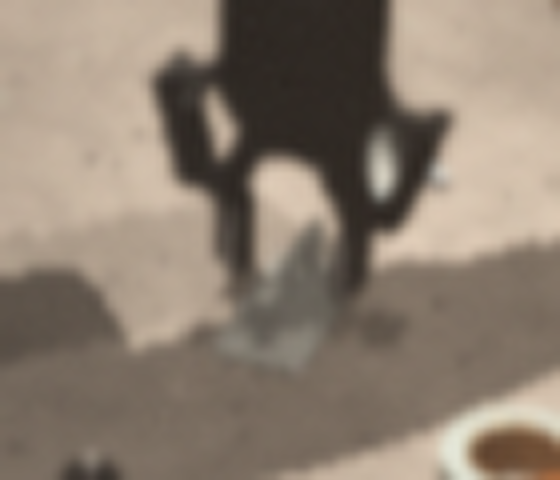

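The fingers straddle the bar (crop (240,290) and (350,290)). I close and lift.

```bash
python3 -m creep '[[[0,0,0],[0,0,0]],[[0,0,0],[0,0,0]],[[0,0,0],[0,0,0]],[[0,0,0],[0,0,0]],[[0,0,0],[0,0,0]],[[0,0,0],[0,0,0]]]' 0
python3 -m creep '[[[0,0,-10],[0,0,0]],[[0,0,-20],[0,0,0]],[[0,0,-40],[0,0,0]],[[0,0,-50],[0,0,0]],[[0,0,-50],[0,0,0]],[[0,0,-50],[0,0,0]],[[0,0,0],[0,0,0]],[[0,0,0],[0,0,0]]]'
```

```text
clock: 19.1
eef_pos: [0.5929, 0.1571, -0.0079]
tool_rot: [0.869, 0.495, 0.0, 0.0]
ft_force: [-0.1, -0.9, 3.2]
grip_width: 0.0078
grasp_force: 58.7
clock: 20.1
eef_pos: [0.5922, 0.1569, 0.2112]
tool_rot: [0.869, 0.495, -0.001, -0.0]
ft_force: [0.5, -0.4, -1.4]
grip_width: 0.0078
grasp_force: 58.6
```

Pull gripped. Now locate the tape and lid accurately with the lid shut, and check how the pull hangs in the gripper.

```bash
cat > m.py <<'E'
from h import *
np.set_printoptions(precision=4,suppress=True)
for q in("top","side"):
  p=vision.camera(q);c,n,L=lid(p)
  yw=np.arctan2(-n[1],-n[0]);print(q,c,n,"slope",np.arctan2(np.hypot(n[0],n[1]),n[2]),"yaw",yw)
  ex=np.array([np.cos(.055),np.sin(.055),0]);ey=np.array([-np.sin(.055),np.cos(.055),0])
  K=p["K"];Rm=cv2.Rodrigues(np.array(p["rvec"],float))[0];t=np.array(p["tvec"],float).ravel();cam=-Rm.T@t
  def onlid(u,v,h):
    d=Rm.T@np.linalg.inv(K)@np.array([u,v,1.]);return cam+d*((c+n*h-cam)@n)/(d@n)
  u,v=pix(p,[.565,-.225,.09])[0];f=8;r=22;u0,v0=int(u)-r,int(v)-r
  im=cv2.resize(p["image"][v0:v0+2*r,u0:u0+2*r],None,fx=f,fy=f,interpolation=cv2.INTER_CUBIC).astype(float)
  b=im[...,0]-.5*im[...,2]  # white vs orange wood
  b=cv2.normalize(cv2.GaussianBlur(b,(0,0),3),None,0,255,cv2.NORM_MINMAX).astype(np.uint8)
  # restrict to lid interior
  poly=pix(p,[c+ (lambda w:w-n*((w-c)@n))(np.array([.565,-.225,.09])+ex*a+ey*e) for a,e in((-.03,-.06),(-.03,.06),(.04,.06),(.04,-.06))])
  mk=np.zeros(b.shape,np.uint8);cv2.fillPoly(mk,[((poly-[u0,v0]+.5)*f).astype(int)],255)
  th=cv2.threshold(b[mk>0].reshape(-1,1),0,255,cv2.THRESH_OTSU)[0]
  m=((b>th)&(mk>0)).astype(np.uint8)
  cs=max(cv2.findContours(m,cv2.RETR_EXTERNAL,cv2.CHAIN_APPROX_NONE)[0],key=cv2.contourArea)
  W=np.array([onlid((a+.5)/f-.5+u0,(e+.5)/f-.5+v0,.0015) for a,e in cs[:,0]])
  xl=np.cross(ey,n);xl/=np.linalg.norm(xl);yl=np.cross(n,xl)
  rc=cv2.minAreaRect(np.stack([(W-c)@xl,(W-c)@yl],1).astype(np.float32)*1000)
  ctr=c+n*.0015+xl*rc[0][0]/1e3+yl*rc[0][1]/1e3;print(" tape",ctr,rc[1:],"yl",yl)
  a=(L-c)@xl;e=(L-c)@yl;fr=np.median([a[(e>k)&(e<k+.02)].min() for k in np.arange(-.08,.06,.02)]);bk=np.median([a[(e>k)&(e<k+.02)].max() for k in np.arange(-.08,.06,.02)])
  print(" front,back",fr,bk,"tape from front",rc[0][0]/1e3-fr,"y ext",np.percentile(e,[.5,99.5]),"tape y",rc[0][1]/1e3)
  for r_ in vision.place_of(p,"tape")[:1]: print(" net",r_["score"],onlid(*r_["position"],.0015))
E
python3 m.py
python3 - <<'E'
from h import *
np.set_printoptions(precision=4,suppress=True)
P,Q,o=now();p=vision.camera("side");X,ok=cloud(p);L=Q.inv().apply(X-P)
m=ok&(np.linalg.norm(X-P,axis=1)<.1);a=L[m]
for s in np.arange(-.06,.03,.004):
  k=a[(a[:,2]>=s)&(a[:,2]<s+.004)]
  if len(k): print(round(s,3),len(k),"x",k[:,0].min(),k[:,0].max(),"y",k[:,1].min(),k[:,1].max())
E
```

```text
top [ 0.5974 -0.2222  0.0998] [-0.4062 -0.026   0.9134] slope 0.41923164668378876 yaw 0.06396386589971176
-0.06 13 x -0.009890477518426912 0.007397611644010976 y -0.015425290151603245 0.018116082727018347
-0.056 12 x -0.012320920633551327 0.00354772070980305 y -0.008638212785279702 0.018852804911909795
-0.052 12 x -0.011015603434376407 0.0026778276518754467 y -0.014802184631225792 0.019107122722047003
-0.048 12 x -0.03135273612346792 0.009734152395014024 y -0.0045487932831748045 0.01824488457811577
-0.044 23 x -0.03781560599834676 0.008815779677302453 y -0.01602667448562487 0.018187403429124036
-0.04 15 x -0.037519005848014896 0.0014862551017264679 y -0.01220585845709905 0.01859946055149667
-0.036 7 x -0.03975483584158901 -0.005787469048206962 y -0.0011685774421942984 0.012412476936144837
-0.032 9 x -0.04146379391724905 -0.002024089526770297 y -0.013860496995655655 0.011686581191545817
-0.028 3 x -0.035906723430188824 -0.0064551034630575144 y -0.000834822460932052 0.0059883739735735455
-0.024 3 x -0.0361967098929409 -0.032119028734631655 y -0.0009622491851962514 0.005040771182300366
-0.02 16 x -0.049876375735008215 0.025113656612002384 y -0.01430586379998703 0.021906827482121218
-0.016 109 x -0.04788296336956979 0.0471654460076786 y -0.02098403768109557 0.024124749522588564
-0.012 3 x -0.04493874818388223 0.04397246281593853 y -0.01149122694202822 0.021866893380075123Traceback (most recent call last):
  File "m.py", line 19, in <module>
    cs=max(cv2.findContours(m,cv2.RETR_EXTERNAL,cv2.CHAIN_APPROX_NONE)[0],key=cv2.contourArea)
ValueError: max() iterable argument is empty
```

```bash
sed -i 's/astype(int)\],255)/astype(np.int32)],255);print(mk.sum()\/255,b[mk>0].min(),b[mk>0].max(),((poly-[u0,v0]+.5)*f).tolist())/' m.py; sed -i 's/th=cv2.threshold(b\[mk>0\].reshape(-1,1),0,255,cv2.THRESH_OTSU)\[0\]/th=(np.percentile(b[mk>0],15)+np.percentile(b[mk>0],99))\/2/' m.py; python3 m.py
```

```text
top [ 0.5981 -0.2224  0.1001] [-0.4061 -0.0275  0.9134] slope 0.419192073753222 yaw 0.06754992579658477Traceback (most recent call last):
  File "m.py", line 16, in <module>
    mk=np.zeros(b.shape,np.uint8);cv2.fillPoly(mk,[((poly-[u0,v0]+.5)*f).astype(np.int32)],255);print(mk.sum()/255,b[mk>0].min(),b[mk>0].max(),((poly-[u0,v0]+.5)*f).tolist())
                                                                                                                   ~~~~~~~~~~~^^
    return umr_minimum(a, axis, None, out, keepdims, initial, where)
ValueError: zero-size array to reduction operation minimum which has no identity
```

```bash
sed -i 's/  mk=np.zeros/  print(poly,u0,v0,b.shape)\n  mk=np.zeros/' m.py; python3 m.py 2>&1 | head -8
```

```text
top [ 0.5981 -0.2215  0.1001] [-0.4085 -0.0263  0.9124] slope 0.4217040770204714 yaw 0.06439764166643015
[[470.0277  19.6791]
 [436.7899  20.8468]
 [437.6627   1.1293]
 [471.3498  -0.0202]] 367 159 (352, 352)
Traceback (most recent call last):
  File "m.py", line 17, in <module>
    mk=np.zeros(b.shape,np.uint8);cv2.fillPoly(mk,[((poly-[u0,v0]+.5)*f).astype(np.int32)],255);print(mk.sum()/255,b[mk>0].min(),b[mk>0].max(),((poly-[u0,v0]+.5)*f).tolist())
```

Precedence slip: the lambda also swallows `+ex*a+ey*e`. No, the real fault is the lambda parenthesis, since `c` is added twice. I fix that.

```bash
sed -i 's/pix(p,\[c+ (lambda/pix(p,[(lambda/; s/^  print(poly.*$//; s/;print(mk.sum.*$//' m.py; python3 m.py
```

```text
top [ 0.5979 -0.2214  0.1001] [-0.4061 -0.0264  0.9134] slope 0.419143060113824 yaw 0.06483907456689508
 tape [ 0.5708 -0.2251  0.0896] ((32.065486907958984, 77.76065826416016), 0.6251693964004517) yl [-0.0566  0.9984  0.0037]
 front,back -0.07815658542656252 0.07512739434142321 tape from front 0.04900501796745608 y ext [-0.0993  0.0988] tape y -0.0022187576293945313
 net 0.66 [ 0.5845 -0.2199  0.0958]
side [ 0.5973 -0.2346  0.1022] [-0.4065 -0.0272  0.9132] slope 0.41965134065537063 yaw 0.06685928469547509
 tape [ 0.5706 -0.2286  0.0922] ((29.616464614868164, 76.70610809326172), 0.4221544861793518) yl [-0.0569  0.9984  0.0044]
 front,back -0.07778063562698613 0.07645888097617477 tape from front 0.04962231806106816 y ext [-0.0912  0.1079] tape y 0.007520986557006836
 net 0.93 [ 0.5754 -0.2192  0.0945]
```

Tape centre ≈ (0.5707,-0.2265,0.090), yaw ≈ 0.063, slope 0.42. I plan the approach to 60 mm above it along the normal.

```bash
cat > tgt.py <<'E'
from h import *
T1=tool(.063,.42);z=T1.as_matrix()[:,2];TAPE=np.array([.5707,-.2265,.090])
PRE=TAPE+.010*z-.060*z
E
python3 - <<'E'
from tgt import *
P,Q,o=now();T0=tool(.063)
M=np.array([.53,-.228,.235])
[print(r) for r in rows(P,Q,M,T0,10)];print("tilt+pre",PRE);[print(r) for r in rows(M,T0,PRE,T1,6)]
E
```

```text
[[-36.3, 14.3, -2.4], [-0.0, 0.0, -0.06]]
[[-37.1, 12.1, -2.4], [-0.0, 0.0, -0.06]]
[[-37.7, 9.9, -2.4], [-0.0, 0.0, -0.06]]
[[-38.3, 7.6, -2.4], [-0.0, 0.0, -0.06]]
[[-38.6, 5.3, -2.4], [-0.0, 0.0, -0.06]]
[[-38.9, 3.0, -2.4], [-0.0, 0.0, -0.06]]
[[-39.0, 0.6, -2.4], [-0.0, 0.0, -0.06]]
[[-39.0, -1.7, -2.4], [-0.0, 0.0, -0.06]]
[[-38.8, -4.0, -2.4], [-0.0, 0.0, -0.06]]
[[-38.5, -6.4, -2.4], [-0.0, 0.0, -0.06]]
tilt+pre [ 0.55035242 -0.2277836   0.13565445]
[[-0.2, 3.4, 16.6], [-0.07, 0.0, 0.0]]
[[-0.2, 2.2, 16.8], [-0.07, 0.0, 0.0]]
[[-0.2, 1.0, 16.9], [-0.07, 0.0, 0.0]]
[[-0.2, -0.1, 16.9], [-0.07, 0.0, 0.0]]
[[-0.2, -1.3, 16.8], [-0.07, 0.0, 0.0]]
[[-0.2, -2.5, 16.7], [-0.07, 0.0, 0.0]]
```

```bash
python3 -m creep '[[[-36.3,14.3,-2.4],[0,0,-0.06]],[[-37.1,12.1,-2.4],[0,0,-0.06]],[[-37.7,9.9,-2.4],[0,0,-0.06]],[[-38.3,7.6,-2.4],[0,0,-0.06]],[[-38.6,5.3,-2.4],[0,0,-0.06]],[[-38.9,3,-2.4],[0,0,-0.06]],[[-39,0.6,-2.4],[0,0,-0.06]],[[-39,-1.7,-2.4],[0,0,-0.06]],[[-38.8,-4,-2.4],[0,0,-0.06]],[[-38.5,-6.4,-2.4],[0,0,-0.06]]]'
python3 -m creep '[[[0,3.4,16.6],[-0.07,0,0]],[[0,2.2,16.8],[-0.07,0,0]],[[0,1,16.9],[-0.07,0,0]],[[0,0,16.9],[-0.07,0,0]],[[0,-1.3,16.8],[-0.07,0,0]],[[0,-2.5,16.7],[-0.07,0,0]],[[0,0,0],[0,0,0]],[[0,0,0],[0,0,0]]]'
cat > chk.py <<'E'
from tgt import *
np.set_printoptions(precision=4,suppress=True)
P,Q,o=now();print("shift to pre (tool,mm)",Q.inv().apply(PRE-P)*1e3,"rot",(Q.inv()*T1).as_rotvec())
for q in("top","side"):
  p=vision.camera(q);X,ok=cloud(p);L=Q.inv().apply(X-P);a=L[ok&(abs(L[:,0])<.07)&(abs(L[:,1])<.04)&(L[:,2]>-.024)&(L[:,2]<.0)]
  if len(a)<10: continue
  c=a.mean(0);n=np.linalg.svd(a-c)[2][2];n*=np.sign(n[2]);a=a[abs((a-c)@n)<.004]
  c=a.mean(0);n=np.linalg.svd(a-c)[2][2];n*=np.sign(n[2])
  print(q,len(a),"plate top centre z",c[2],"normal(tool)",n,"x",np.percentile(a[:,0],[1,99]),"y",np.percentile(a[:,1],[1,99]))
E
python3 chk.py
```

```text
clock: 21.75
eef_pos: [0.5303, -0.2293, 0.2358]
tool_rot: [0.683, 0.73, 0.0, -0.0]
ft_force: [0.9, -0.3, -0.6]
grip_width: 0.0077
grasp_force: 58.6
clock: 22.75
eef_pos: [0.5518, -0.2273, 0.1377]
tool_rot: [0.669, 0.713, 0.152, 0.143]
ft_force: [0.0, 0.8, -1.1]
grip_width: 0.0074
grasp_force: 58.8
shift to pre (tool,mm) [-0.3928 -2.2071  1.2118] rot [0.0006 0.0005 0.0013]
top 124 plate top centre z -0.01061600513749455 normal(tool) [0.0077 0.0177 0.9998] x [-0.0412  0.045 ] y [-0.0215  0.0228]
side 239 plate top centre z -0.013768528874761397 normal(tool) [-0.0013 -0.0031  1.    ] x [-0.0467  0.0384] y [-0.0187  0.0246]
```

```bash
python3 -m creep '[[[0,-3,10],[0,0,0]],[[0,0,12],[0,0,0]],[[0,0,12],[0,0,0]],[[0,0,10],[0,0,0]],[[0,0,6],[0,0,0]],[[0,0,2],[0,0,0]],[[0,0,0],[0,0,0]]]'
python3 chk.py
python3 -m creep '[[[0,0,2],[0,0,0]],[[0,0,0],[0,0,0]]]'
python3 -m creep '[[[0,0,2],[0,0,0]],[[0,0,0],[0,0,0]]]'
```

```text
clock: 23.72
eef_pos: [0.5695, -0.2256, 0.0878]
tool_rot: [0.669, 0.713, 0.152, 0.143]
ft_force: [0.4, -0.3, -1.2]
grip_width: 0.0078
grasp_force: 58.8
shift to pre (tool,mm) [ -0.9245   1.99   -51.5561] rot [ 0.     -0.0004  0.001 ]
top 105 plate top centre z -0.004907142393202215 normal(tool) [-0.0021 -0.008   1.    ] x [-0.0663  0.0697] y [-0.0386  0.0381]
side 327 plate top centre z -0.0030193050637662287 normal(tool) [-0.0023  0.0102  0.9999] x [-0.0692  0.0583] y [-0.0397  0.0385]
clock: 24.08
eef_pos: [0.5702, -0.2256, 0.086]
tool_rot: [0.669, 0.713, 0.152, 0.143]
ft_force: [-0.1, -0.2, -1.9]
grip_width: 0.0076
grasp_force: 58.8
clock: 24.32
eef_pos: [0.5709, -0.2254, 0.0839]
tool_rot: [0.669, 0.713, 0.152, 0.142]
ft_force: [0.4, 0.1, -1.6]
grip_width: 0.0075
grasp_force: 58.8
```

```bash
python3 -m creep '[[[0,0,1.5],[0,0,0]],[[0,0,0],[0,0,0]]]'
python3 -m creep '[[[0,0,1.5],[0,0,0]],[[0,0,0],[0,0,0]]]'
python3 -m creep '[[[0,0,1.5],[0,0,0]],[[0,0,0],[0,0,0]]]'
```

```text
clock: 24.58
eef_pos: [0.5716, -0.2254, 0.0826]
tool_rot: [0.669, 0.713, 0.152, 0.142]
ft_force: [0.0, 0.6, -1.7]
grip_width: 0.0076
grasp_force: 58.8
clock: 24.82
eef_pos: [0.5719, -0.2255, 0.0822]
tool_rot: [0.669, 0.713, 0.152, 0.143]
ft_force: [-5.7, 0.7, 5.2]
grip_width: 0.0076
grasp_force: 59.9
clock: 25.08
eef_pos: [0.572, -0.2255, 0.082]
tool_rot: [0.669, 0.713, 0.152, 0.143]
ft_force: [-12.8, 2.2, 16.6]
grip_width: 0.0078
grasp_force: 61.1
```

Contact, pressing with about 20 N. I check the fit: the outline drawn is the ideal plate position.

```bash
python3 - <<'E'
from tgt import *
np.set_printoptions(precision=4,suppress=True)
P,Q,o=now();n=-z;y=np.array([-np.sin(.063),np.cos(.063),0]);x=np.cross(y,n);out=[]
for q in("top","side"):
  p=vision.camera(q);c,nn,L=lid(p);print(q,"slope",np.arctan2(np.hypot(nn[0],nn[1]),nn[2]))
  C=TAPE+n*.004;u0,v0=(pix(p,C)[0]-[25,30]).astype(int);f=8
  im=cv2.resize(p["image"][v0:v0+60,u0:u0+50],None,fx=f,fy=f,interpolation=cv2.INTER_CUBIC)
  pts=pix(p,[C+x*a+y*b for a,b in((-.022,-.045),(-.022,.045),(.022,.045),(.022,-.045))])
  cv2.polylines(im,[((pts-[u0,v0]+.5)*f).astype(np.int32)],True,(0,255,0),1);out.append(im)
cv2.imwrite("pics/c8.png",np.hstack(out))
E
```

```text
top slope 0.4207472789149923
side slope 0.4183767902730962
```

View pics/c8.png

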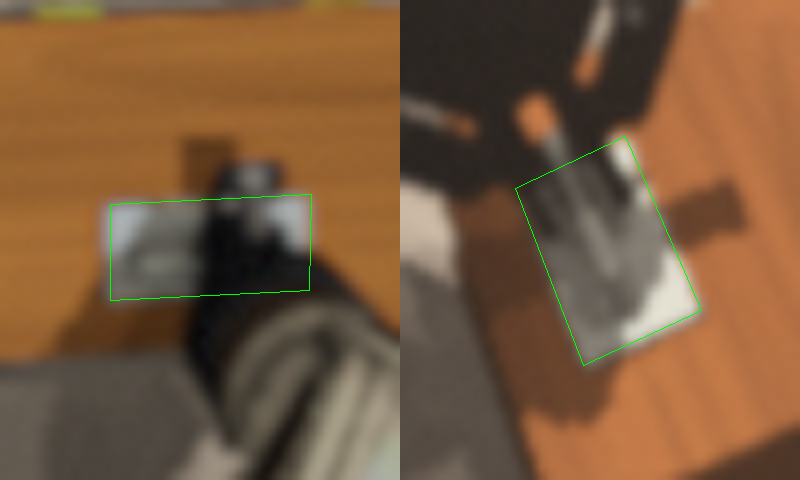

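The plate in both views coincides with the ideal outline (top: corners (110,205)–(310,290); side: (515,188)–(700,310)) within about 2 mm. It lies flat, the lid is shut and the grip holds. I settle briefly and hand in.

```bash
python3 -m creep '[[[0,0,0],[0,0,0]],[[0,0,0],[0,0,0]],[[0,0,0],[0,0,0]]]'; python3 -c "
from workcell import workorder
print(workorder.job_done())"
```

```text
clock: 25.55
eef_pos: [0.572, -0.2255, 0.0821]
tool_rot: [0.669, 0.713, 0.152, 0.143]
ft_force: [-13.1, 2.4, 15.2]
grip_width: 0.0074
grasp_force: 61.1
the job is handed in; nothing more can be done
None
```

The lid is shut, and the pull is on the tape within about 2 mm of centre, still gripped and pressed with about 20 N; I handed the job in at 25.6 s, and the call returned no verdict.

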